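# Seat the bored block under the fence and draw its plug gauge partway

### The job

Turn the bored aluminium block, with its plug gauge left in it, so that its low foot faces the green fence, and slide it until the foot is fully home and square under the fence's lip. Then draw the gauge straight up until the whole red band shows above the block but none of the blue band below it, and finish while still holding the gauge there, the block staying seated flat on the bench. Never pull the gauge right out of the block, and leave the other things on the bench where they are.

Things in the scene. Friction and masses are not known exactly. Their poses are not given: they have to be found in the camera images.
- block: Loose grey aluminium cube, 50 mm a side, 0.3 to 0.6 kg. Origin at the centre of its underside, z up. A foot 8 mm thick and 50 mm wide sticks out 16 mm from its +x side along the bench (edge 41 mm from the origin); the other sides are plain: grip across the two y sides, 50 mm apart. An upright 15 mm through bore at x = y = 0 holds the gauge.
- foot_edge (a point): Middle of the foot's outer edge, 4 mm above the block's underside: point (41, 0, 4) mm of the block; its axes are the block's.
- bore_mouth (a point): Centre of the bore's mouth in the block's top face, 50 mm above the block's underside; its axes are the block's.
- gauge: Plug gauge, 0.09 kg, loose in the bore. Origin at the centre of its foot, z up its axis. Steel rod, diameter 14, 48 mm long, under a black knob, diameter 20, 30 mm tall, which rests on the block's top at first (foot 2 mm above the bench). From the foot up: steel 0 to 6 mm, blue to 14, steel to 26, red to 38, steel to 48. It falls back if let go.
- knob_mid (a point): Point on the gauge's axis at mid-height of the knob, 63 mm above its foot.
- band_gap (a point): Point on the gauge's axis in the middle of the bare steel between the red and the blue band, 20 mm above its foot (28 mm below the knob's underside). It is level with the block's top face when the gauge has been drawn 28 mm.
- fence: Green fence fixed to the bench, 130 mm long along y. Origin on the bench under the middle of the wall face the foot butts against; x points from the block's place into the fence. A lip overhangs x = -12 to 0 mm, underside 11, top 19 mm above the bench: the foot slides under it to the wall, leaving 4 mm between lip and cube. Open at both ends. A 6 mm flange with screws reaches to x = 44 mm.
- multimeter: Yellow multimeter, 135 x 69 x 43 mm, a bystander. Origin under its middle.
- paste_tin: White round tin with a red and white lid, 47 mm across, 20 mm tall, a bystander. Origin under its middle.
- solder_spool: Spool of solder with blue rims, 55 mm across, 44 mm tall, a bystander. Origin under its middle.
- cotton_box: Round white box with a blue lid, 67 mm across, 62 mm tall, a bystander. Origin under its middle.
- relay_board: Green circuit board, 100 x 75 x 15 mm, a bystander. Origin under its middle.
Not all that is in view belongs to the job. Leave any purple look-alike of the gauge alone.

How it is judged:
By the outcome, as a careful person would: the job done as asked, in the order asked, and still so for the second after the job is handed in, while the arm keeps its last pose, push and grip.
It also fails if it takes over 45 s, if anything falls off the work surface, if the arm or the gripper's body presses on something with over 40 N, if the wrist force passes 120 N, or if a joint passes its speed limit or range.

### The arm

A 6-joint arm with a two-finger parallel gripper is mounted at the origin on a cart in front of the work surface, level with it; the furniture and walls round the work are solid. World frame = base frame: x ahead of the robot, y to its left, z up, the work surface at z = 0. Lengths are in m, angles in rad, forces in N, time in s.
With the tool pointing down it reaches from about 0.3 to 0.75 m from the base axis. Payload 8.5 kg.
Tool frame: the origin (TCP) lies midway between the tips of the shut fingers; the grasp point (between the pads) lies 19 mm behind it (ctrl.grip_point_offset is the z of the grasp point in the tool frame, in m); z points along the fingers, y is the line along which they close (so a half turn about z gives the same grasp; the last joint's range is limited). The gripper opens to 88 mm and grips with 3 to 60 N. Pads are 18 mm wide; open, the fingers measure 123 mm over their backs; the gripper's body (75 mm by 187 mm) begins 45 mm behind the grasp point.
Start: joints at [-1.485, 0.381, 1.297, -0, 1.464, -0.215], TCP at [0.163, -0.525, 0.239] pointing down, gripper open.
Joint ranges: [-3.11, 3.11], [-0.89, 2.33], [0.22, 2.48], [-1.42, 4.56], [0.17, 2.85], [-2.88, 2.88]. Speed limits (rad/s): [2.39, 2.39, 3.14, 3.14, 3.14, 3.14].

### API

Orientations are given as a unit quaternion [x, y, z, w].
In Python, from workcell import ctrl, camera, calibration, ticket gives the robot as it stands.
- The arm moves only by the tool arm_command, never from a script. Its argument "steps" is a list of rows, each a list of 7 numbers: the turn, a rotation vector about the tool's x, y, z in degrees, then the shift along the tool's x, y, z in cm, then the opening, from 0 (shut) to 1 (fully open). A call has 1 to 20 rows; each row shifts and turns the commanded pose from where the row before left it, along the tool's axes as they then stand; what a row does not reach is not made up. A row lasts 1/10 s, in which the tool goes at most 50 mm and 8.59 degrees, less where a joint would pass 70% of its speed; a pose out of reach is approached as far as the arm can. A call with a gripper value outside its range is refused whole. The fingers move at their own pace and stop on an object; the grip force is fixed at half the most. Time passes only in rows, so rows that do not move let the fingers close. It gives the time, the measured TCP pose, the force, the opening and the grip force at its end, in the units of the state.
- ctrl.observe(): the state, without advancing time (a new reading comes with each control period).
- camera(name): name is "scene" or "side" or "wrist"; returns (picture, depth): 480x640x3 uint8, blue, green, red; 480x640 float32, m along the optical axis (not along the pixel's ray), 0 where there is no reading.
- calibration(name): a dict with "intrinsics" (3x3 intrinsics, pixels), "view" (4x4, takes a point from world to camera coordinates). Camera axes: x right, y down, z forward; pixel columns grow to the right and rows downward; lengths in m; the calibration is good to about 2 mm. The wrist camera is an equidistant fisheye: a pixel r from the principal point sees the ray r / f radians off the axis. A picture is of the moment at which its call begins: read the wrist's pose just before it. calibration takes no time and is no camera call; for the wrist camera it gives the pose at the moment of the call.
- ticket.finish_job(): hands the job in; it is judged then, once.
The state is a dict: "time": time; "joints": joint angles; "qd": joint speeds; "joint_torque": joint torques, N m; "tcp_pos": TCP position; "ee_rot": TCP orientation; "force": force on the tool from outside, world axes, zero at the start; "wrist_torque": the same for the moment, N m; "gripper_width": opening from 0.0 (shut) to 1.0 (fully open); "grasp_force": force on a finger pad.
Only numpy, scipy, OpenCV 4.12 (cv2) and the standard library are available. Lean on these libraries where they do the work, as an engineer would, in place of code of your own. Each camera call takes 0.05 s, during which the arm holds its last target. There are 200 camera calls.

## Working session

There is one attempt and no reset: what is moved stays moved. The work goes in short steps, Python scripts to look and compute and a tool call to move; the robot and the scene stay as the last step left them, time stands still between calls to the robot, and variables do not carry over. Pictures are saved under pics/ and viewed, at most 10 in all, crops included, and the job is handed in when it is done.

Besides the shell and the picture viewer there is one more tool, called after "Emit:" as name(argument=value, ...), one argument or row to a line, values as JSON. arm_command: Moves the arm, as the interface text tells. Its arguments: {"type":"object","properties":{"steps":{"type":"array","items":{"type":"array","items":{"type":"number"}}}},"required":["steps"]}

```bash
mkdir -p pics; ls; python3 - <<'E'
from workcell import ctrl,camera,calibration
import cv2,numpy as np,pickle
d={}
for n in ("scene","side"):
    p,z=camera(n);c=calibration(n);d[n]=(p,z,c);cv2.imwrite(f"pics/{n}0.png",p)
    print(n,c["intrinsics"],c["view"])
pickle.dump(d,open("d0.pkl","wb"))
print(ctrl.observe(),ctrl.grip_point_offset)
E
```

```text
pics
scene [[456.11577621   0.         318.41587559]
 [  0.         456.11577621 240.94892757]
 [  0.           0.           1.        ]] [[-0.65233769 -0.75791166 -0.00504447  0.48469919]
 [-0.48344386  0.42120959 -0.76737508  0.24391021]
 [ 0.5837273  -0.49814897 -0.64117864  0.73716314]
 [ 0.          0.          0.          1.        ]]
side [[552.11998712   0.         318.25127966]
 [  0.         552.11998712 240.80361278]
 [  0.           0.           1.        ]] [[-0.9575394  -0.28822981 -0.00647157  0.59505659]
 [-0.18987541  0.64736599 -0.73814944  0.04462161]
 [ 0.21694615 -0.70557838 -0.67460619  1.24058818]
 [ 0.          0.          0.          1.        ]]
{'time': 0.1, 'joints': array([-1.48532784e+00,  3.81086936e-01,  1.29816854e+00,  2.50106741e-05,
        1.46360801e+00, -2.15292129e-01]), 'qd': array([-0.00065143, -0.00257271, -0.003164  , -0.00017635,  0.00074512,
        0.00027334]), 'joint_torque': array([ 4.69641702e-03, -4.38650966e+01, -2.24911863e+01,  7.15551618e-02,
        3.41893884e-02, -6.44526472e-05]), 'tcp_pos': array([ 0.162921  , -0.52504379,  0.23822744]), 'ee_rot': array([ 9.88714176e-01,  1.49812800e-01,  5.36236431e-05, -6.33272297e-04]), 'force': array([-0.07670221, -0.59920964,  0.40952917]), 'wrist_torque': array([-0.00098251, -0.05316526, -0.02592131]), 'grasp_force': 0.0, 'gripper_width': 1.0008062143972407} -0.0187
```

View pics/scene0.png

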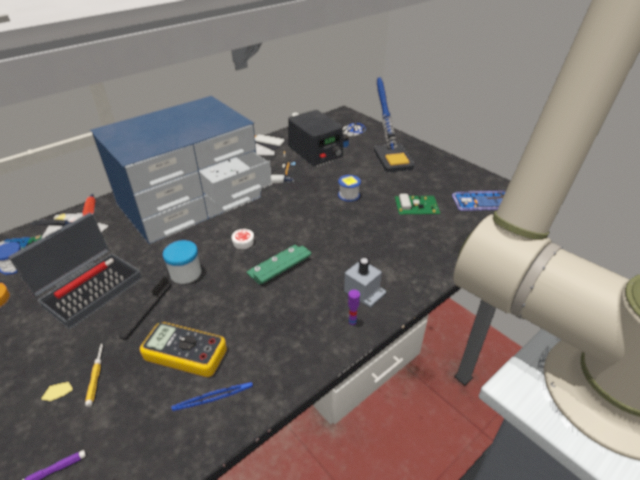

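View pics/side0.png

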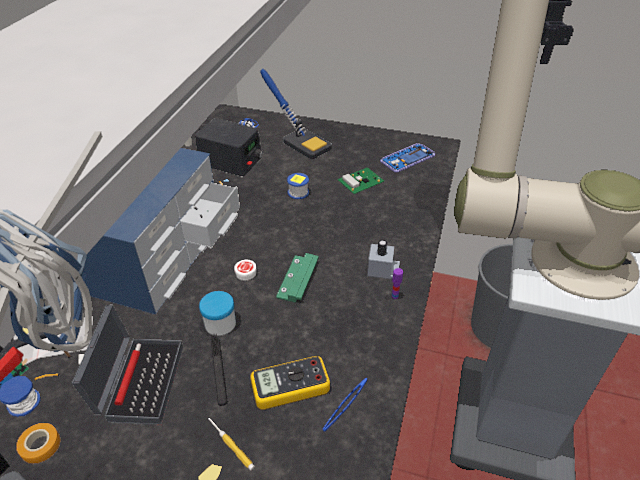

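The scene view shows the block at about (363,282), with its foot towards (375,297), the purple look-alike at (353,308) and the fence at (280,263). In the side view the block is at (381,260) and the fence at (298,277).

```bash
cat > h.py <<'E'
import numpy as np,cv2
def cloud(p,z,c):
    K=c["intrinsics"];V=np.array(c["view"])
    v,u=np.mgrid[:480,:640]
    P=np.stack([(u-K[0,2])/K[0,0]*z,(v-K[1,2])/K[1,1]*z,z],-1)
    return (P-V[:3,3])@V[:3,:3]   # R^T (P-t)
def ray(c,uv,h):
    K=c["intrinsics"];V=np.array(c["view"]);R=V[:3,:3]
    o=-R.T@V[:3,3];d=R.T@np.array([(uv[0]-K[0,2])/K[0,0],(uv[1]-K[1,2])/K[1,1],1])
    return o+d*(h-o[2])/d[2]
E
python3 - <<'E'
import pickle,cv2,numpy as np
from h import *
d=pickle.load(open("d0.pkl","rb"))
for n,b,f in (("scene",(335,255,60,75),(245,240,70,45)),("side",(360,235,50,70),(270,245,60,60))):
    p,z,c=d[n];P=cloud(p,z,c);hsv=cv2.cvtColor(p,cv2.COLOR_BGR2HSV)
    x,y,w,h=b
    q=P[y:y+h,x:x+w];s=hsv[y:y+h,x:x+w];zz=q[...,2]
    print(n,"bench z",np.median(P[200:300:5,200:450:5][...,2]))
    for nm,m in (("top",(abs(zz-.05)<.005)&(s[...,1]<70)&(s[...,2]>90)),("foot",(abs(zz-.008)<.006)&(s[...,1]<70)&(s[...,2]>110)),("knob",(zz>.065)&(s[...,2]<70)),("purple",(s[...,1]>120)&(s[...,0]>125)&(s[...,0]<160))):
        a=q[m]; 
        if len(a): print(nm,len(a),a.mean(0).round(4),a.min(0).round(3),a.max(0).round(3),cv2.minAreaRect((a[:,:2]*1000).astype(np.float32)))
    x,y,w,h=f
    q=P[y:y+h,x:x+w];s=hsv[y:y+h,x:x+w];m=(s[...,0]>60)&(s[...,0]<95)&(s[...,1]>70)
    for lo,hi in((.002,.0105),(.014,.03)):
        a=q[m&(q[...,2]>lo)&(q[...,2]<hi)];print("fence",lo,len(a),np.median(a,0).round(4),cv2.minAreaRect((a[:,:2]*1000).astype(np.float32)))
p1=d["scene"][0][225:345,240:400];p2=d["side"][0][235:315,270:420]
a=cv2.resize(p1,(400*2//1,600),interpolation=cv2.INTER_CUBIC)
cv2.imwrite("pics/crop_sc.png",a);cv2.imwrite("pics/crop_si.png",cv2.resize(p2,(800,427),interpolation=cv2.INTER_CUBIC))
E
```

```text
scene bench z 0.0018872330564676553
top 424 [0.4283 0.1584 0.0508] [0.405 0.123 0.045] [0.459 0.18  0.054] ((433.2384338378906, 152.258056640625), (52.01067352294922, 53.49216842651367), 6.830788612365723)
foot 210 [0.4027 0.151  0.0088] [0.39  0.084 0.002] [0.496 0.179 0.014] ((436.59478759765625, 137.4757843017578), (73.31721496582031, 117.80719757080078), 48.07199478149414)
knob 48 [0.4187 0.1689 0.085 ] [0.004 0.153 0.065] [0.435 0.632 0.662] ((214.0167694091797, 391.2977600097656), (14.88543701171875, 638.7326049804688), 42.48599624633789)
purple 218 [0.3752 0.2362 0.0732] [0.004 0.218 0.014] [0.393 0.632 0.662] ((194.4550018310547, 422.2088623046875), (17.694427490234375, 566.445068359375), 44.07487106323242)
fence 0.002 214 [0.6175 0.2525 0.0073] ((604.5849609375, 232.88815307617188), (53.501808166503906, 134.97984313964844), 0.006082094740122557)
fence 0.014 729 [0.582  0.2391 0.0207] ((584.5662841796875, 234.55247497558594), (33.21194839477539, 131.79954528808594), 1.1651393175125122)
side bench z 0.0002277219565274188
top 309 [0.432  0.1591 0.0496] [0.405 0.127 0.045] [0.46
[... 214 characters left out ...]
73632812), (66.79141998291016, 94.71195983886719), 9.702678680419922)
knob 63 [0.4183 0.2548 0.1632] [0.309 0.141 0.065] [0.441 1.018 0.874] ((367.656005859375, 579.4891967773438), (17.37873077392578, 884.5479125976562), 8.729368209838867)
purple 194 [0.3848 0.2306 0.0548] [ 0.376  0.218 -0.002] [0.395 0.238 0.081] ((385.0104064941406, 228.61123657226562), (18.28025245666504, 18.307022094726562), 23.015907287597656)
fence 0.002 384 [0.6125 0.2477 0.0061] ((599.9329223632812, 236.96604919433594), (134.7452392578125, 55.29315948486328), 88.16923522949219)
fence 0.014 649 [0.5835 0.2417 0.0193] ((583.9747924804688, 234.85548400878906), (31.3346004486084, 132.66702270507812), 0.8270221948623657)
```

View pics/crop_sc.png

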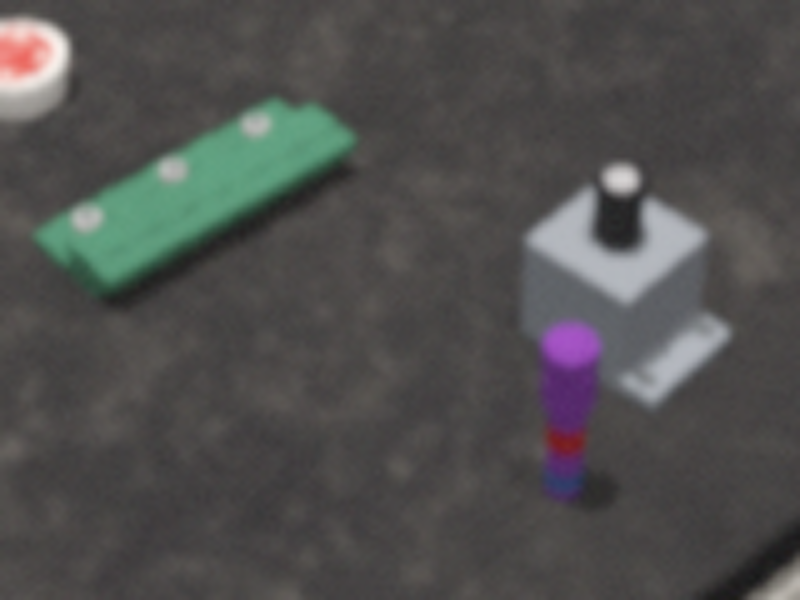

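View pics/crop_si.png

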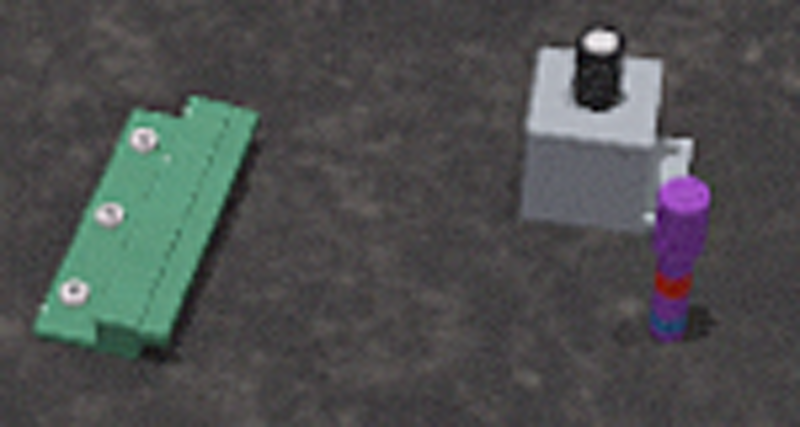

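Zoomed, the scene view shows the foot pointing away from the fence (towards world −x), the knob top at about (364,261) and the purple gauge beside the block. The side view shows the knob top at about (383,243). The fence's lip faces the block.

```bash
python3 - <<'E'
import pickle,cv2,numpy as np
from h import *
d=pickle.load(open("d0.pkl","rb"))
for n,kn,f in (("scene",(364.2,261),(240,240,75,45)),("side",(382.7,242.7),(270,245,60,60))):
    p,z,c=d[n]
    print(n,"knob top",ray(c,kn,.08).round(4))
    x,y,w,h=f;s=cv2.cvtColor(cv2.resize(p[y:y+h,x:x+w],None,fx=4,fy=4,interpolation=cv2.INTER_CUBIC),cv2.COLOR_BGR2HSV)
    m=cv2.inRange(s,(55,60,40),(100,255,255));C=max(cv2.findContours(m,0,1)[0],key=cv2.contourArea)[:,0]
    Q=np.array([ray(c,((u+.5)/4-.5+x,(v+.5)/4-.5+y),.011) for u,v in C])
    ys=(Q[:,1].min(),Q[:,1].max())
    e=[]
    for b in np.arange(.19,.285,.004):
        k=Q[abs(Q[:,1]-b)<.003]
        if len(k):e.append(k[k[:,0].argmin()])
    e=np.array(e);g=np.polyfit(e[:,1],e[:,0],1);r=e[:,0]-np.polyval(g,e[:,1]);k=abs(r)<.0015;g=np.polyfit(e[k,1],e[k,0],1)
    print("lip edge x@y=.235",np.polyval(g,.235).round(4),"yaw",np.degrees(-np.arctan(g[0])).round(2),"res",r.std(),"yext",ys)
E
```

```text
scene knob top [0.4323 0.1528 0.08  ]
lip edge x@y=.235 0.5696 yaw 0.45 res 0.00030337403015942517 yext (np.float64(0.1605188588862413), np.float64(0.3052168480756009))
side knob top [0.4315 0.1551 0.08  ]
lip edge x@y=.235 0.5698 yaw 0.44 res 0.00022743853127902598 yext (np.float64(0.1602461695529196), np.float64(0.30912779623485553))
```

Emit:
arm_command(
  steps=[
    [0,0,0,2.54,-3.16,0,1],
    [0,0,0,2.54,-3.16,0,1],
    [0,0,0,2.54,-3.16,0,1],
    [0,0,0,2.54,-3.16,0,1],
    [0,0,0,2.54,-3.16,0,1],
    [0,0,0,2.54,-3.16,0,1],
    [0,0,0,2.54,-3.16,0,1],
    [0,0,0,2.54,-3.16,0,1],
    [0,0,0,2.54,-3.16,0,1],
    [0,0,0,2.54,-3.16,0,1],
    [0,0,0,2.54,-3.16,0,1],
    [0,0,0,2.54,-3.16,0,1],
    [0,0,0,2.54,-3.16,0,1],
    [0,0,0,2.54,-3.16,0,1],
    [0,0,0,2.54,-3.16,0,1],
    [0,0,0,2.54,-3.16,0,1],
    [0,0,0,2.54,-3.16,0,1],
    [0,0,0,2.54,-3.16,0,1],
    [0,0,5.2,0,0,0,0.85],
    [0,0,5.2,0,0,0,0.85],
  ],
)

```text
time: 2.1
tcp_pos: [0.431, 0.1546, 0.2382]
ee_rot: [0.998, 0.059, -0.001, 0.0]
force: [0.2, 0.1, -0.3]
gripper_width: 0.858
grasp_force: 0.0
```

```bash
cat >> h.py <<'E'
def wray(c,uv,h):
    K=c["intrinsics"];V=np.array(c["view"]);R=V[:3,:3];f=K[0,0]
    q=np.array([uv[0]-K[0,2],uv[1]-K[1,2]]);r=np.hypot(*q)+1e-9;t=r/f
    o=-R.T@V[:3,3];d=R.T@np.array([*(np.sin(t)*q/r),np.cos(t)]);return o+d*(h-o[2])/d[2]
def wproj(c,P):
    K=c["intrinsics"];V=np.array(c["view"]);q=V[:3,:3]@P+V[:3,3];t=np.arctan2(np.hypot(q[0],q[1]),q[2])
    return K[:2,2]+K[0,0]*t*q[:2]/np.hypot(q[0],q[1])
E
python3 - <<'E'
from workcell import ctrl,camera,calibration
import cv2,pickle
from h import *
c=calibration("wrist");p,z=camera("wrist");pickle.dump((p,z,c),open("w1.pkl","wb"));cv2.imwrite("pics/w1.png",p)
print(c["intrinsics"],c["view"].round(3),ctrl.observe()["joints"].round(3))
for P in ([.432,.154,.05],[.432,.154,.08],[.57,.235,.019]):print(wproj(c,np.array(P)))
E
```

```text
[[371.64829954   0.         318.59784233]
 [  0.         371.64829954 234.35816363]
 [  0.           0.           1.        ]] [[ 0.116 -0.993  0.001  0.103]
 [-0.947 -0.111  0.303  0.382]
 [-0.301 -0.036 -0.953  0.526]
 [ 0.     0.     0.     1.   ]] [ 0.084  0.219  1.537 -0.     1.386  1.542]
[319.26108367 203.04705083]
[319.35602991 210.90327052]
[252.95178465  51.34104291]
```

View pics/w1.png

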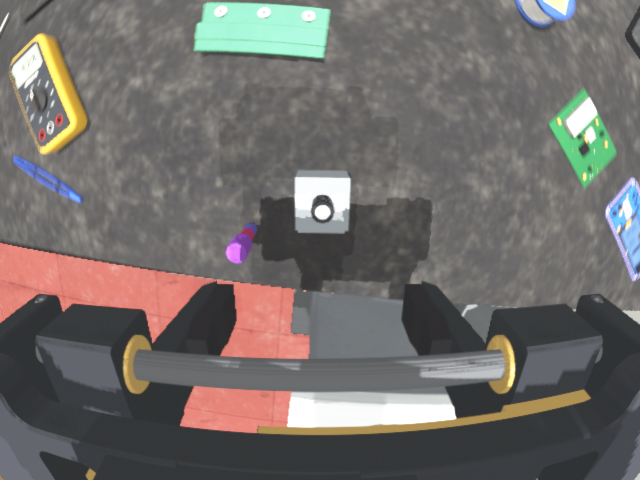

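The wrist view shows the knob at (322,210), within 2 mm of the prediction. The block's sides line up with the tool, the fence is at the top at (262,30), and the purple gauge at (240,243) is clear of the fingers.

Emit:
arm_command(
  steps=[
    [0,0,0,0.1,0.15,4,0.85],
    [0,0,0,0,0,4,0.85],
    [0,0,0,0,0,4,0.85],
    [0,0,0,0,0,4,0.85],
    [0,0,0,0,0,4,0.85],
    [0,0,0,0,0,0.8,0.85],
    [0,0,0,0,0,0.8,0.85],
    [0,0,0,0,0,0,0.85],
    [0,0,0,0,0,0,0],
    [0,0,0,0,0,0,0],
    [0,0,0,0,0,0,0],
    [0,0,0,0,0,0,0],
    [0,0,0,0,0,0,0],
    [0,0,0,0,0,0,0],
  ],
)

```text
time: 3.55
tcp_pos: [0.4326, 0.1521, 0.0234]
ee_rot: [0.998, 0.06, 0.001, 0.0]
force: [-2.0, -0.9, 7.2]
gripper_width: 0.564
grasp_force: 30.0
```

Emit:
arm_command(
  steps=[
    [0,0,0,0,0,-0.3,0],
    [0,0,0,0,0,-0.3,0],
    [0,0,-8,0,0,0,0],
    [0,0,-8,0,0,0,0],
    [0,0,-8,0,0,0,0],
    [0,0,-8,0,0,0,0],
    [0,0,-8,0,0,0,0],
    [0,0,-8,0,0,0,0],
    [0,0,-8,0,0,0,0],
    [0,0,-8,0,0,0,0],
    [0,0,-8,0,0,0,0],
    [0,0,-8,0,0,0,0],
    [0,0,-8,0,0,0,0],
    [0,0,-8,0,0,0,0],
    [0,0,-8,0,0,0,0],
    [0,0,-8,0,0,0,0],
    [0,0,-8,0,0,0,0],
    [0,0,-8,0,0,0,0],
    [0,0,-8,0,0,0,0],
    [0,0,-8,0,0,0,0],
  ],
)

```text
time: 5.55
tcp_pos: [0.432, 0.1521, 0.0287]
ee_rot: [0.249, 0.969, -0.0, -0.0]
force: [-0.2, -0.4, -4.9]
gripper_width: 0.564
grasp_force: 30.0
```

```bash
cat > st.py <<'E'
from workcell import ctrl
import numpy as np
from scipy.spatial.transform import Rotation as R
o=ctrl.observe();r=R.from_quat(o["ee_rot"]).as_matrix()
print("a",np.degrees(np.arctan2(r[1,0],r[0,0])).round(3),"tilt",r[:2,2].round(4),o["tcp_pos"].round(4),"F",o["force"].round(1),"M",o["wrist_torque"].round(2),"w",o["gripper_width"],"g",o["grasp_force"],"j",o["joints"].round(2),o["time"])
E
python3 st.py
```

```text
a 151.165 tilt [-0.0007 -0.    ] [0.432  0.1521 0.0287] F [-0.2 -0.4 -4.9] M [ 0.08 -0.14 -0.  ] w 0.5638446866388882 g 29.975587261615146 j [ 0.08  0.51  1.83  0.    0.8  -0.99] 5.55
```

Emit:
arm_command(
  steps=[
    [0,0,-7.3,0,0,0,0],
    [0,0,-7.3,0,0,0,0],
    [0,0,-7.3,0,0,0,0],
    [0,0,-7.4,0,0,0,0],
    [0,0,0,-1.5,1.6,0,0],
    [0,0,0,-1.5,1.6,0,0],
    [0,0,0,-1.6,1.7,0,0],
    [0,0,0,-1.6,1.7,0,0],
    [0,0,0,-1.6,1.7,0,0],
    [0,0,0,0,0,0.3,0],
    [0,0,0,0,0,0.2,0],
    [0,0,0,0,0,0,0],
    [0,0,0,0,0,0,0],
  ],
)

```text
time: 6.85
tcp_pos: [0.5094, 0.2347, 0.0236]
ee_rot: [-0.001, 1.0, -0.0, -0.001]
force: [1.2, 0.3, -3.8]
gripper_width: 0.565
grasp_force: 30.0
```

```bash
python3 st.py; python3 - <<'E'
from workcell import camera,calibration
import cv2,pickle
p,z=camera("side");pickle.dump((p,z,calibration("side")),open("s2.pkl","wb"))
q,z2=camera("wrist")
cv2.imwrite("pics/s2.png",np.hstack([cv2.resize(p[215:335,255:415],(400,300),interpolation=2),cv2.resize(q,(400,300))]) if 0 else __import__("numpy").hstack([cv2.resize(p[215:335,255:415],(400,300),interpolation=2),cv2.resize(q,(400,300))]))
E
```

```text
a -179.892 tilt [-0.0012 -0.0004] [0.5094 0.2347 0.0236] F [ 1.2  0.3 -3.8] M [ 0.09 -0.12 -0.03] w 0.5645988700751653 g 29.978923265189223 j [ 0.22  0.64  1.54 -0.    0.96 -1.35] 6.85
```

View pics/s2.png

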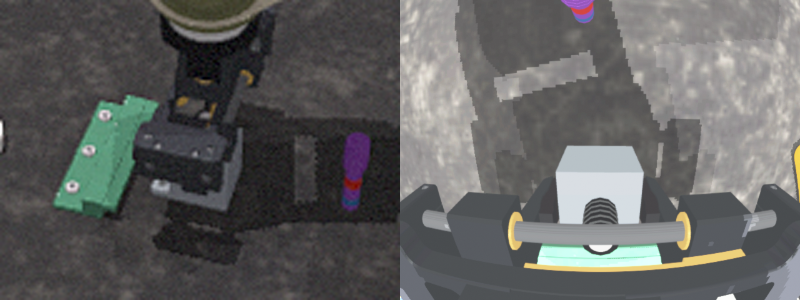

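The side crop shows the block's foot at (160,187) in front of the fence lip, with the purple gauge untouched. In the wrist view the gauge sits in the bore.

Emit:
arm_command(
  steps=[
    [0,0,-0.35,0,0,0.05,0],
    [0,0,0,-0.4,0,0,0],
    [0,0,0,-0.6,0,0,0],
    [0,0,0,-0.6,0,0,0],
    [0,0,0,-0.6,0,0,0],
    [0,0,0,-0.3,0,0,0],
    [0,0,0,-0.2,0,0,0],
    [0,0,0,0,0,0,0],
    [0,0,0,0,0,0,0],
  ],
)

```text
time: 7.85
tcp_pos: [0.5376, 0.2355, 0.0235]
ee_rot: [-0.004, 1.0, 0.0, 0.001]
force: [-1.3, 0.2, 4.0]
gripper_width: 0.563
grasp_force: 30.0
```

```bash
python3 st.py
```

```text
a -179.518 tilt [0.0014 0.0002] [0.5376 0.2355 0.0235] F [-1.3  0.2  4. ] M [ 0.13  0.07 -0.04] w 0.5633552628985806 g 29.97750022517721 j [ 0.21  0.67  1.47 -0.    1.   -1.37] 7.85
```

Emit:
arm_command(
  steps=[
    [0,0,0,-0.1,0,0,0],
    [0,0,0,-0.1,0,0,0],
    [0,0,0,-0.1,0,0,0],
    [0,0,0,0,0,0,0],
  ],
)

```text
time: 8.25
tcp_pos: [0.5398, 0.2356, 0.0235]
ee_rot: [-0.004, 1.0, 0.0, -0.0]
force: [-5.5, 0.1, 6.4]
gripper_width: 0.565
grasp_force: 30.0
```

```bash
python3 st.py
```

```text
a -179.512 tilt [-0.0005  0.0001] [0.5398 0.2356 0.0235] F [-5.5  0.1  6.4] M [0.17 0.6  0.03] w 0.5650260660253285 g 29.975793862322462 j [ 0.21  0.68  1.46  0.    1.   -1.37] 8.25
```

Contact seems to begin. I'll press a little more.

Emit:
arm_command(
  steps=[
    [0,0,0,-0.1,0,0,0],
    [0,0,0,-0.1,0,0,0],
    [0,0,0,0,0,0,0],
    [0,0,0,0,0,0,0],
  ],
)

```text
time: 8.65
tcp_pos: [0.5408, 0.2356, 0.0235]
ee_rot: [-0.004, 1.0, -0.0, -0.001]
force: [-9.1, 0.1, 9.1]
gripper_width: 0.565
grasp_force: 30.0
```

```bash
python3 st.py
```

```text
a -179.492 tilt [-0.0028 -0.0003] [0.5408 0.2356 0.0235] F [-9.1  0.1  9.1] M [0.16 1.18 0.05] w 0.5648094570333333 g 29.971879876975436 j [ 0.21  0.68  1.46  0.    1.01 -1.37] 8.65
```

Emit:
arm_command(
  steps=[
    [0,0,0,0,0,0,0.8],
    [0,0,0,0,0,0,0.8],
    [0,0,0,0,0,0,0.8],
    [0,0,0,0.6,0,0,0.8],
    [0,0,0,1.6,0,0,0.8],
    [0,0,0,1.6,0,0,0.8],
    [0,0,0,1.4,0,0,0.8],
    [0,0,0,0,0,0,0],
    [0,0,0,0,0,0,0],
    [0,0,0,0,0,0,0],
    [0,0,0,0,0,0,0],
    [0,0,0,0,0,0,0],
    [0,0,0,0,0,0,0],
  ],
)

```text
time: 9.95
tcp_pos: [0.4903, 0.235, 0.0232]
ee_rot: [-0.004, 1.0, 0.0, 0.0]
force: [0.1, -0.2, -0.1]
gripper_width: 0.282
grasp_force: 0.0
```

```bash
python3 st.py;python3 - <<'E'
from workcell import camera,calibration
import cv2,pickle,numpy as np
p,z=camera("side");s,_=camera("scene");q,z2=camera("wrist")
cv2.imwrite("pics/s3.png",np.vstack([np.hstack([cv2.resize(p[235:315,270:390],(400,267),interpolation=2),cv2.resize(s[225:305,260:380],(400,267),interpolation=2)]),cv2.resize(q[200:400,220:520],(800,300))]))
E
```

```text
a -179.525 tilt [0. 0.] [0.4903 0.235  0.0232] F [ 0.1 -0.2 -0.1] M [ 0.08 -0.13 -0.  ] w 0.281866888659868 g 0.0 j [ 0.23  0.62  1.6   0.    0.92 -1.35] 9.95
```

View pics/s3.png

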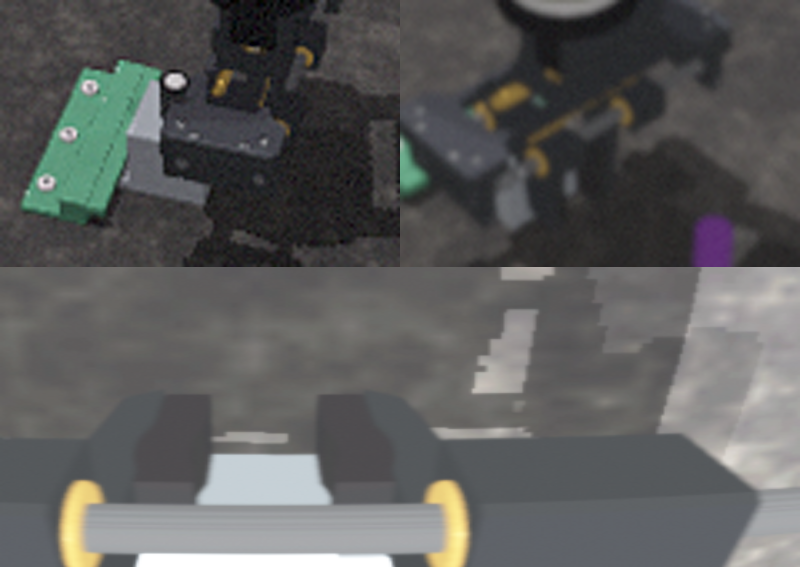

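The block's foot is under the lip at (120,180), and the fingers behind it are nearly shut. Next I nudge the block's back face to seat it square.

Emit:
arm_command(
  steps=[
    [0,0,0,0,0,0,0],
    [0,0,0,-0.5,0,0,0],
    [0,0,0,-0.5,0,0,0],
    [0,0,0,-0.3,0,0,0],
    [0,0,0,-0.2,0,0,0],
    [0,0,0,-0.2,0,0,0],
    [0,0,0,0,0,0,0],
    [0,0,0,0,0,0,0],
  ],
)

```text
time: 10.9
tcp_pos: [0.505, 0.235, 0.023]
ee_rot: [-0.004, 1.0, -0.001, -0.002]
force: [-8.5, -0.2, 4.5]
gripper_width: 0.004
grasp_force: 4.3
```

```bash
python3 st.py
```

```text
a -179.503 tilt [-0.005 -0.001] [0.505 0.235 0.023] F [-8.5 -0.2  4.5] M [-0.13  1.08 -0.08] w 0.0035493449957559754 g 4.3065474182367325 j [ 0.22  0.64  1.55  0.    0.95 -1.36] 10.9
```

Emit:
arm_command(
  steps=[
    [0,0,0,-0.15,0,0,0],
    [0,0,0,-0.15,0,0,0],
    [0,0,0,-0.1,0,0,0],
    [0,0,0,0,0,0,0],
    [0,0,0,0,0,0,0],
  ],
)

```text
time: 11.4
tcp_pos: [0.505, 0.2349, 0.023]
ee_rot: [-0.005, 1.0, -0.001, -0.007]
force: [-25.7, -2.2, 18.4]
gripper_width: 0.007
grasp_force: 12.9
```

```bash
python3 st.py
```

```text
a -179.471 tilt [-0.0138 -0.0023] [0.505  0.2349 0.023 ] F [-25.7  -2.2  18.4] M [-0.31  3.34 -0.06] w 0.006643222105529234 g 12.91990578174591 j [ 0.22  0.64  1.55  0.    0.97 -1.36] 11.4
```

Emit:
arm_command(
  steps=[
    [0,0,0,0.6,0,0,0],
    [0,0,0,1.5,0,0,0],
    [0,0,0,2,0,0,0],
    [0,0,0,0,0,-4,0.5],
    [0,0,0,0,0,-4,0.5],
    [0,0,0,0,0,-4,0.5],
    [0,0,0,0,0,-3,0.5],
    [0,0,0,-2.5,0,0,0.5],
    [0,0,0,-2.5,0,0,0.5],
    [0,0,0,-1.9,0,0,0.5],
    [0,0,0,0,0,0,0.5],
    [0,0,0,0,0,0,0.5],
  ],
)

```text
time: 12.6
tcp_pos: [0.5386, 0.2354, 0.1729]
ee_rot: [-0.004, 1.0, -0.0, -0.0]
force: [-0.4, 0.5, 0.0]
gripper_width: 0.502
grasp_force: 0.0
```

```bash
python3 st.py;python3 - <<'E'
from workcell import camera,calibration
import cv2,pickle,numpy as np
from h import *
c=calibration("wrist");q,z2=camera("wrist")
pickle.dump((q,c),open("w4.pkl","wb"))
s,_=camera("scene");p,_=camera("side");pickle.dump((s,p),open("s4.pkl","wb"))
print(wproj(c,np.array([.54,.2355,.08])),wproj(c,np.array([.515,.2355,.05])))
cv2.imwrite("pics/w4.png",np.vstack([np.hstack([cv2.resize(p[235:315,270:390],(400,267),interpolation=2),cv2.resize(s[225:305,260:380],(400,267),interpolation=2)]),cv2.resize(q[100:340,160:480],(444,333))[:, :].repeat(1,1) if 0 else cv2.copyMakeBorder(cv2.resize(q[100:340,160:480],(444,333)),0,0,0,356,0)]))
E
```

```text
a -179.524 tilt [-0.0009 -0.0001] [0.5386 0.2354 0.1729] F [-0.4  0.5  0. ] M [ 0.03 -0.08 -0.01] w 0.5017398623945746 g 0.0 j [ 0.21  0.5   1.3   0.    1.35 -1.37] 12.6
[319.1965361  241.38552504] [319.42277856 196.45368575]
```

View pics/w4.png

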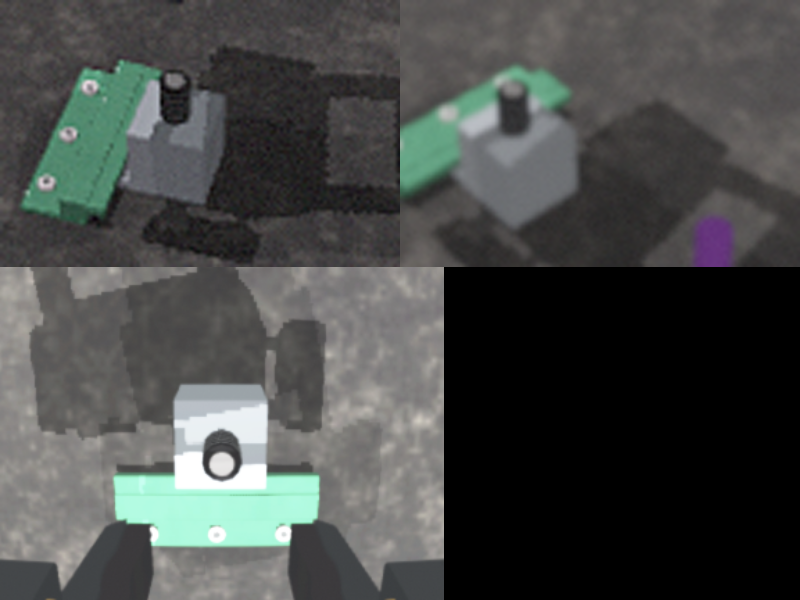

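The block sits square against the fence. In the wrist view the knob's top is at (320,242), within 1 px of the prediction.

Emit:
arm_command(
  steps=[
    [0,0,0,-0.1,0,3,0.5],
    [0,0,0,0,0,3,0.5],
    [0,0,0,0,0,3,0.5],
    [0,0,0,0,0,2,0.5],
    [0,0,0,0,0,0.8,0.5],
    [0,0,0,0,0,0,0.5],
    [0,0,0,0,0,0,0],
    [0,0,0,0,0,0,0],
    [0,0,0,0,0,0,0],
    [0,0,0,0,0,0,0],
    [0,0,0,0,0,0,0],
  ],
)

```text
time: 13.85
tcp_pos: [0.5404, 0.2356, 0.056]
ee_rot: [-0.004, 1.0, 0.0, 0.001]
force: [-1.0, 0.4, 5.7]
gripper_width: 0.213
grasp_force: 30.0
```

```bash
python3 st.py
```

```text
a -179.514 tilt [0.0014 0.0003] [0.5404 0.2356 0.056 ] F [-1.   0.4  5.7] M [ 0.01 -0.03 -0.01] w 0.21296607776373702 g 29.99728933442384 j [ 0.21  0.63  1.43  0.    1.07 -1.37] 13.85
```

Emit:
arm_command(
  steps=[
    [0,0,0,0,0,-0.3,0],
    [0,0,0,0,0,-0.3,0],
    [0,0,0,0,0,-0.3,0],
    [0,0,0,0,0,0,0],
  ],
)

```text
time: 14.25
tcp_pos: [0.5402, 0.2355, 0.0646]
ee_rot: [-0.004, 1.0, 0.0, 0.0]
force: [-0.1, -0.1, -1.0]
gripper_width: 0.217
grasp_force: 30.0
```

```bash
python3 st.py
```

```text
a -179.519 tilt [0.0005 0.0001] [0.5402 0.2355 0.0646] F [-0.1 -0.1 -1. ] M [ 0.05 -0.13  0.01] w 0.2171329179410544 g 29.99742549844086 j [ 0.21  0.62  1.43  0.    1.09 -1.37] 14.25
```

Emit:
arm_command(
  steps=[
    [0,0,0,0,0,-0.4,0],
    [0,0,0,0,0,-0.4,0],
    [0,0,0,0,0,-0.4,0],
    [0,0,0,0,0,-0.4,0],
    [0,0,0,0,0,-0.35,0],
    [0,0,0,0,0,0,0],
    [0,0,0,0,0,0,0],
    [0,0,0,0,0,0,0],
  ],
)

```text
time: 15.05
tcp_pos: [0.54, 0.2355, 0.0836]
ee_rot: [-0.004, 1.0, -0.0, -0.0]
force: [-0.0, 0.0, -1.1]
gripper_width: 0.218
grasp_force: 30.0
```

```bash
python3 st.py;python3 - <<'E'
from workcell import camera
import cv2,numpy as np
s,_=camera("scene");p,_=camera("side");q,_=camera("wrist")
cv2.imwrite("pics/f.png",np.vstack([np.hstack([cv2.resize(p[235:315,270:390],(400,267),interpolation=2),cv2.resize(s[225:305,260:380],(400,267),interpolation=2)]),cv2.copyMakeBorder(cv2.resize(q[160:400,160:480],(444,333)),0,0,0,356,0)]))
E
```

```text
a -179.52 tilt [-0.0004 -0.0001] [0.54   0.2355 0.0836] F [-0.   0.  -1.1] M [-0.   -0.18  0.02] w 0.21753478867034876 g 29.997318321838975 j [ 0.21  0.6   1.41  0.    1.14 -1.37] 15.05
```

View pics/f.png

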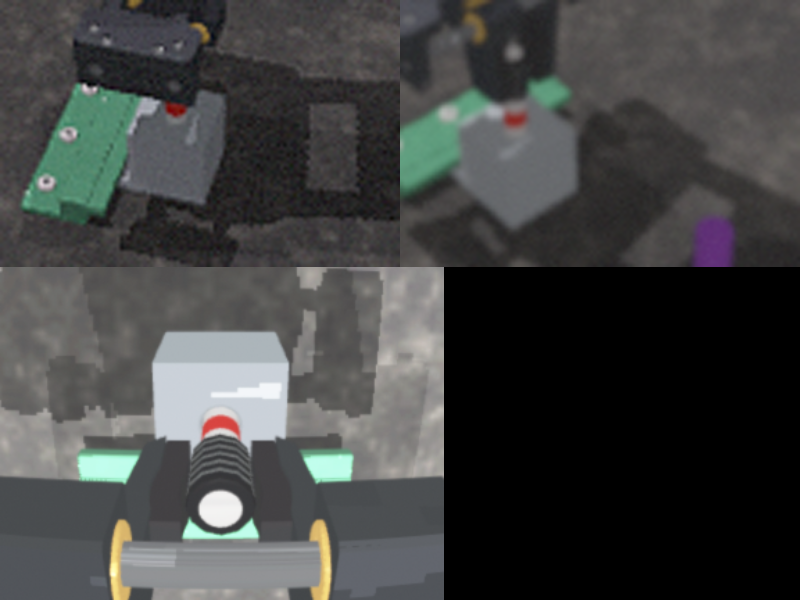

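The red band shows with bare steel below it and no blue. The block is seated flat under the lip and the gauge is held by its knob, so I'm handing in.

```bash
python3 -c "
from workcell import ticket
print(ticket.finish_job())"
```

```text
the job is handed in; nothing more can be done
None
```

The job is handed in at about 15 s: the block's foot is home and square under the fence's lip, and the gauge is held about 28 mm up with the red band showing and no blue; I saw nothing else moved in the views I checked, and no verdict came back.

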